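Fold the guard down and close the power unit

TASK

The power unit on the repair bench has been left open. First fold its upright orange guard down flat over the transformer, and only then swing the beige cover fully shut over it. Do it all by pushing with the fingertips or the outside of the fingers: never take the guard or the cover between the fingers, leave the jar, the screwdriver and the tape roll where they are, and finish with the hand clear.

Things in the scene. Friction and masses are not known exactly. Their poses are not given: they have to be found in the camera images.
- case: The open power unit: a fixed aluminium tray 220 (x) x 180 (y) x 70 mm high, walls 4 mm, holding a transformer (right half, top 46 mm above the bench) and a green circuit board (left half). Origin: centre of its underside, on the bench. Its x axis runs along both hinges, its y axis points from the guard's hinge (right, -y) to the cover's hinge (left, +y), z up. It stands at any yaw within about 0.35 rad and does not move.
- guard (a joint): Angle of the orange guard, rad: 0 = folded down flat inside the tray (its stop, 12 mm below the rim), 1.57 = upright; starts at 1.45 to 1.75 (over 1.57 it leans outward over the right wall; stop at 1.78). A light friction hinge: stays where it is left, about 1 N at mid-height moves it.
- guard_hinge (a point): Middle of the guard's hinge line, along the case's x axis, inside the right wall, 58 mm above the bench and 80 mm to the right (case -y) of the case's centre. Turns with the guard: its y axis points from the hinge to the free edge, its z axis is the side that faces up when folded down (away from the tray, case -y, when upright), x along the hinge.
- guard_edge (a point): Middle of the guard's free edge, 90 mm from the hinge; same axes as guard_hinge. The guard is a flat orange plate with a black stripe along its free edge, 180 mm along the hinge x 90 mm x 4 mm thick, the point at mid-thickness. Folded down it points to the case's +y.
- cover (a joint): Angle of the beige cover, rad: 0 = fully shut on the tray (its stop), 1.57 = upright; starts open at 1.65 to 1.95, leaning outward to the left (stop at 2.0). A stiff friction hinge of about 0.5 N m: stays where it is left, about 3 to 7 N square to the plate near its free edge moves it. If the guard is up, the cover strikes it and cannot close.
- cover_hinge (a point): Middle of the cover's hinge line, along the case's x axis, at the top of the left wall, 73 mm above the bench and 88 mm to the left (case +y) of the case's centre. Turns with the cover: its y axis points from the free edge to the hinge, its z axis is the outer side (up when shut, case +y when upright), x along the hinge.
- cover_edge (a point): Middle of the cover's free edge, 180 mm from the hinge; same axes as cover_hinge. The cover is a flat beige plate with black vent slots, 224 mm along the hinge x 180 mm x 4 mm thick, the point at mid-thickness. When shut it points to the case's -y.
- jar: Loose closed glass jar with a steel cap, 60 mm across, 85 mm high, standing to the right of the unit. Origin: centre of its underside. Leave alone.
- screwdriver: Loose red-handled screwdriver, 170 mm long, lying to the right of the unit, less than 35 mm high. Leave alone.
- tape: Loose black roll of tape, 64 mm across, 18 mm high, lying flat to the left of the unit, beyond the cover. Origin: centre of its underside. Leave alone.

How it is judged:
By the outcome, as a careful person would: the job done as asked, in the order asked, and still so for the second after the job is handed in, with the robot touching nothing.
It also fails if it takes over 58 s, if anything falls off the work surface, if the arm or the gripper's body presses on something with over 40 N, if the wrist force passes 120 N, or if a joint passes its speed limit or range.

ROBOT

A 6-joint arm with a two-finger parallel gripper is mounted at the origin on the work surface. World frame = base frame: x ahead of the robot, y to its left, z up, the work surface at z = 0. Lengths are in m, angles in rad, forces in N, time in s.
With the tool pointing down it reaches from about 0.35 to 0.975 m from the base axis. Payload 4.9 kg.
Tool frame: the origin (TCP) lies on the front face of the gripper's body, between the roots of the fingers; the fingertips stand ctrl.finger_overhang ahead of it and the grasp point (between the pads) lies 54 mm ahead of it (ctrl.finger_overhang is the distance from the TCP to the fingertips, in m); z points along the fingers, y is the line along which they close (so a half turn about z gives the same grasp; the last joint's range is limited). The gripper opens to 85 mm and grips with 20 to 120 N. Pads are 22 mm wide; open, the fingers measure 114 mm over their backs; the gripper's body (76 mm by 85 mm) begins 54 mm behind the grasp point. The pads swing forward as they close: fully open they stand 13 mm farther back than shut.
Start: joints at [1.075, 0.053, 1.613, -0, 1.476, -0.119], TCP at [0.23, 0.581, 0.304] pointing down, gripper open.
Joint ranges: [-3.01, 3.01], [-1.01, 2.22], [0.06, 2.58], [-1.02, 4.17], [0.09, 2.62], [-3.14, 3.14]. Speed limits (rad/s): [2.57, 2.57, 3.14, 3.14, 3.14, 3.14].

INTERFACE

Orientations are given as a rotation vector (axis times angle).
In Python, from station import ctrl, vision gives the robot as it stands. The module is installed in compiled form; this text tells all that it offers.
- The arm moves only by the tool drive_tool, never from a script. Its argument "rows" is a list of rows, each a list of 2 entries, a list of its own where there are three numbers: the shift along the tool's x, y, z in m, then the turn about the tool's z in rad. A call has 1 to 10 rows; each row shifts and turns the commanded pose from where the row before left it, along the tool's axes as they then stand; what a row does not reach is not made up. A row lasts 1/10 s, in which the tool goes at most 50 mm and 8.59 degrees, less where a joint would pass 70% of its speed; a pose out of reach is approached as far as the arm can. A call with a gripper value outside its range is refused whole. "jaw" is the closure, from 0 (fully open) to 1 (shut), set as the call begins (left out, the last holds). The fingers move at their own pace and stop on an object; "grip_force" is the grip in N (left out, the last holds). Time passes only in rows, so rows that do not move let the fingers close. It gives the time, the measured TCP pose, the force, the opening and the grip force at its end, in the units of the state.
- ctrl.get_obs(): the state, without advancing time (a new reading comes with each control period).
- vision.get_image(name): name is "scene" or "top" or "wrist"; returns a dict with "image" (384x512x3 uint8, blue, green, red), "vertical_fov" (degrees; the focal length in pixels is half the picture's height over the tangent of half this angle, whatever the lens; pixels are square), "cx", "cy" (the principal point, pixels), "R" (3x3) and "t" (3): a world point X has camera coordinates R X + t. Camera axes: x right, y down, z forward; pixel columns grow to the right and rows downward; lengths in m; the calibration is good to about 2 mm. A picture is of the moment at which its call begins. There is no depth.
- ctrl.finish_job(): hands the job in; it is judged then, once.
The state is a dict: "t": time; "q": joint angles; "dq": joint speeds; "effort": joint torques, N m; "tool_pos": TCP position; "tool_rot": TCP orientation; "contact_force": force on the tool from outside, world axes, zero at the start; "wrist_torque": the same for the moment, N m; "opening": finger opening in m; "grip_force": force on a finger pad.
Only numpy, scipy, OpenCV 4.12 (cv2) and the standard library are available. Lean on these libraries where they do the work, as an engineer would, in place of code of your own. Each camera call takes 0.05 s, during which the arm holds its last target. There are 200 camera calls.

## Working session

There is one attempt and no reset: what is moved stays moved. The work goes in short steps, Python scripts to look and compute and a tool call to move; the robot and the scene stay as the last step left them, time stands still between calls to the robot, and variables do not carry over. Pictures are saved under pics/ and viewed, at most 10 in all, crops included, and the job is handed in when it is done.

Besides the shell and the picture viewer there is one more tool, called after "Call:" as name([rows], argument=value, ...), one row to a line, values as JSON. drive_tool: Moves the arm, as the interface text tells. Its arguments: {"type":"object","properties":{"rows":{"type":"array","items":{"type":"array"}},"jaw":{"type":"number"},"grip_force":{"type":"number"}},"required":["rows"]}

```bash
mkdir -p pics; python3 - <<'E'
from station import ctrl,vision
import cv2,numpy as np,pickle
d={}
for n in("scene","top","wrist"):
    v=vision.get_image(n);d[n]=v;print(n,v["vertical_fov"],v["cx"],v["cy"],(-v["R"].T@v["t"]).round(3),v["R"].round(3).tolist())
    cv2.imwrite(f"pics/{n}0.png",v["image"])
pickle.dump(d,open("d0.pkl","wb"))
o=ctrl.get_obs();print({k:np.round(o[k],3) for k in("t","q","tool_pos","tool_rot","opening")},ctrl.finger_overhang)
cv2.imwrite("pics/a.png",cv2.resize(np.vstack([d["scene"]["image"],d["top"]["image"]]),(400,600)) if 0 else np.hstack([cv2.resize(d["scene"]["image"],(400,300)),cv2.resize(d["wrist"]["image"],(400,300))]))
E
```

```text
scene 47.750514098237424 251.56646872705457 188.1869736899751 [ 1.215 -0.554  0.71 ] [[0.667, 0.745, -0.017], [0.441, -0.414, -0.796], [-0.6, 0.524, -0.605]]
top 45.25600122536942 263.96466031752107 192.92235080237435 [ 0.493 -0.01   0.946] [[-0.025, -1.0, -0.014], [-0.994, 0.026, -0.11], [0.11, 0.011, -0.994]]
wrist 60.06461607497413 252.8007491304757 189.88312515880594 [0.168 0.606 0.374] [[0.369, 0.93, -0.002], [0.895, -0.355, 0.269], [0.25, -0.101, -0.963]]
{'t': np.float64(0.15), 'q': array([ 1.075,  0.053,  1.614,  0.   ,  1.476, -0.119]), 'tool_pos': array([0.23 , 0.581, 0.303]), 'tool_rot': array([-5.880e-01, -3.085e+00,  2.000e-03]), 'opening': np.float64(0.086)} 0.0726
```

View pics/scene0.png

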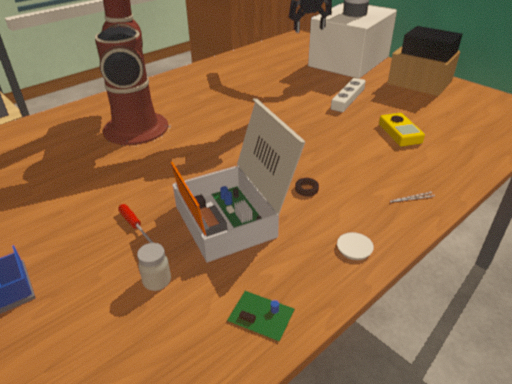

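View pics/top0.png

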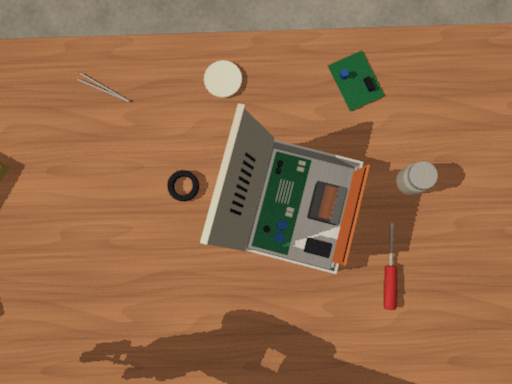

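The scene view shows the unit with the guard up at about (188,195) and the cover open at (272,155). The jar is at (154,267), the screwdriver at (135,222) and the tape at (307,187). In the top view the tray spans about (250-362, 140-270), the guard's edge is at (350,215), the cover's edge at (222,180), the jar at (415,180), and the tape at (183,186). I'll zoom in for the corners.

```bash
python3 - <<'E'
import cv2,numpy as np,pickle
d=pickle.load(open("d0.pkl","rb"))
a=d["top"]["image"][95:285,195:385];b=d["scene"]["image"][95:265,160:310]
a=cv2.resize(a,(0,0),fx=2.9,fy=2.9,interpolation=2)
a=cv2.resize(d["top"]["image"][95:285,195:385],None,fx=4.2,fy=3.15)[:598] if 0 else cv2.resize(d["top"]["image"][100:280,200:380],None,fx=3.3,fy=3.3,interpolation=2)
cv2.imwrite("pics/t1.png",a);cv2.imwrite("pics/s1.png",cv2.resize(b,None,fx=3.5,fy=3.5,interpolation=2))
E
```

```text
(no output)
```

View pics/t1.png

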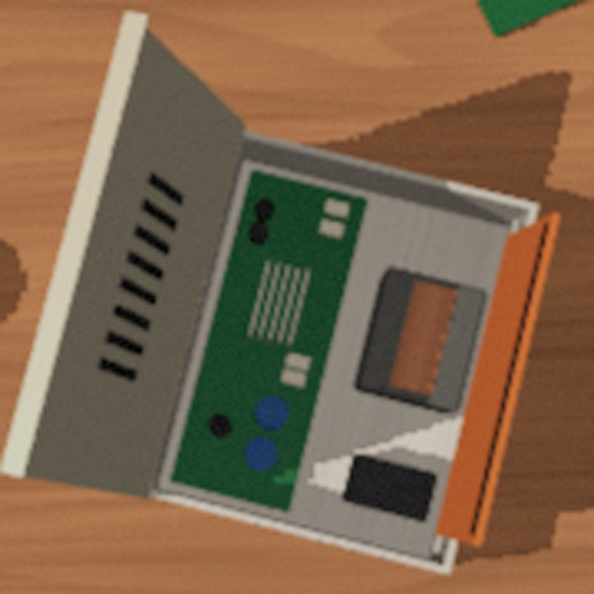

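View pics/s1.png

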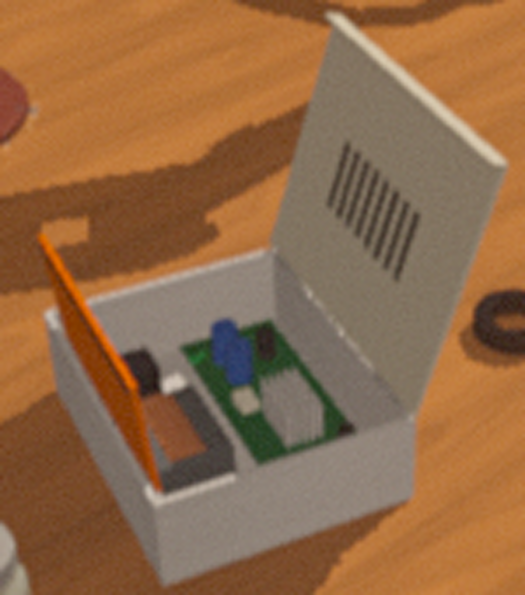

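The crops show the rim corners (top crop) at (245,133), (540,205), (448,573) and (155,493). The guard edge runs (558,212)-(480,545) in the top crop and (42,237)-(135,388) in the scene crop. The cover edge runs (137,20)-(12,475) in the top crop and (333,15)-(503,163) in the scene crop.

```bash
cat > h.py <<'E'
import numpy as np,pickle,cv2
def ray(v,p):
    f=192/np.tan(np.radians(v["vertical_fov"])/2)
    r=v["R"].T@np.array([(p[0]-v["cx"])/f,(p[1]-v["cy"])/f,1]);return -v["R"].T@v["t"],r/np.linalg.norm(r)
def onz(v,p,z):
    c,r=ray(v,p);return c+r*(z-c[2])/r[2]
def tri(a,p,b,q):
    A=np.zeros((3,3));y=np.zeros(3)
    for c,r in(ray(a,p),ray(b,q)):
        M=np.eye(3)-np.outer(r,r);A+=M;y+=M@c
    return np.linalg.solve(A,y)
E
python3 - <<'E'
from h import *
d=pickle.load(open("d0.pkl","rb"));T=d["top"];S=d["scene"]
tp=lambda x,y:(x/3.3+200-.35,y/3.3+100-.35)
sp=lambda x,y:(x/3.5+160-.35,y/3.5+95-.35)
c=np.array([onz(T,tp(*p),.07) for p in[(245,133),(540,205),(448,573),(155,493)]]);print(c.round(3))
fl,fr,nr,nl=c;ctr=c.mean(0);ex=(fl+fr-nl-nr)/2;ey=(fl+nl-fr-nr)/2
print("ctr",ctr.round(4),"len",np.linalg.norm(ex),np.linalg.norm(ey),"yaw",np.arctan2(ex[1],ex[0]),np.arctan2(-ey[0],ey[1]))
print("scene rim",[onz(S,sp(*p),.07).round(3) for p in[(48,315),(163,490),(270,250),(413,415)]])
yaw=(np.arctan2(ex[1],ex[0])+np.arctan2(-ey[0],ey[1]))/2
C,s=np.cos(yaw),np.sin(yaw);R=np.array([[C,-s,0],[s,C,0],[0,0,1]]);o=np.array([ctr[0],ctr[1],0])
for n,a,b in[("gN",(480,545),(42,237)),("gF",(558,212),(135,388)),("cN",(12,475),(333,15)),("cF",(137,20),(503,163))]:
    P=tri(T,tp(*a),S,sp(*b));L=R.T@(P-o);print(n,P.round(3),"case",L.round(3))
    print("  ang", np.arctan2(L[2]-.058,L[1]+.08) if n[0]=='g' else np.arctan2(L[2]-.073,.088-L[1]))
for n,p,z in[("jar base?",(405,187),0.0),("jarcap",(421,174),.085),("tape",(183,186),.018),("sd",(391,290),.015),("sdtip",(392,225),.01)]:
    P=onz(T,p,z);print(n,P.round(3),(R.T@(P-o)).round(3))
E
```

```text
[[ 0.692 -0.023  0.07 ]
 [ 0.645 -0.193  0.07 ]
 [ 0.435 -0.131  0.07 ]
 [ 0.484  0.035  0.07 ]]
ctr [ 0.5639 -0.0781  0.07  ] len 0.2176983752619887 0.174849397014512 yaw -0.2783034269232024 -0.2804418313494409
scene rim [array([ 0.437, -0.132,  0.07 ]), array([ 0.637, -0.181,  0.07 ]), array([0.483, 0.036, 0.07 ]), array([ 0.691, -0.019,  0.07 ])]
gN [ 0.454 -0.137  0.147] case [-0.089 -0.087  0.147]
  ang 1.6470639130239637
gF [ 0.627 -0.186  0.148] case [ 0.091 -0.086  0.148]
  ang 1.6418169199209172
cN [0.496 0.091 0.247] case [-0.112  0.144  0.247]
  ang 1.8802624430707433
cF [0.709 0.03  0.246] case [0.11  0.144 0.246]
  ang 1.8845509719666906
jar base? [ 0.602 -0.291 -0.   ] [ 0.095 -0.194 -0.   ]
jarcap [ 0.616 -0.297  0.085] [ 0.11  -0.196  0.085]
tape [0.614 0.164 0.018] [-0.019  0.247  0.018]
sd [ 0.396 -0.247  0.015] [-0.115 -0.209  0.015]
sdtip [ 0.524 -0.257  0.01 ] [ 0.011 -0.183  0.01 ]
```

Everything agrees: case centre at (0.564, -0.078), yaw -0.279, guard 1.645, cover 1.88. Plan: close the jaw, align tool y with case y (turn -0.098; then tool dx = -case x, dy = case y, dz = down), go up and over, and push the guard from its outer side.

Call:
drive_tool([
  [[0, 0, -0.025], -0.0245],
  [[0, 0, -0.025], -0.0245],
  [[0, 0, -0.025], -0.0245],
  [[0, 0, -0.025], -0.0245],
  [[-0.025, -0.034, 0], 0],
  [[-0.025, -0.034, 0], 0],
  [[-0.025, -0.034, 0], 0],
  [[-0.025, -0.034, 0], 0],
  [[-0.025, -0.034, 0], 0],
  [[-0.025, -0.034, 0], 0],
], jaw=1)

```text
t: 1.15
tool_pos: [0.3181, 0.3421, 0.4035]
tool_rot: [-0.436, -3.111, 0.0]
contact_force: [0.3, 0.3, 0.4]
opening: -0.0001
grip_force: 0.0
```

Call:
drive_tool([
  [[-0.025, -0.034, 0], 0],
  [[-0.025, -0.034, 0], 0],
  [[-0.025, -0.034, 0], 0],
  [[-0.025, -0.034, 0], 0],
  [[-0.025, -0.034, 0], 0],
  [[-0.025, -0.034, 0], 0],
  [[-0.025, -0.034, 0], 0],
  [[-0.025, -0.034, 0], 0],
  [[-0.025, -0.034, 0], 0],
  [[-0.025, -0.034, 0], 0],
])

```text
t: 2.15
tool_pos: [0.4649, -0.0537, 0.4037]
tool_rot: [0.437, 3.111, 0.0]
contact_force: [0.5, 1.3, -0.3]
opening: -0.0
grip_force: 0.0
```

Call:
drive_tool([
  [[-0.025, -0.034, 0], 0],
  [[-0.025, -0.034, 0], 0],
  [[-0.025, -0.034, 0], 0],
  [[-0.025, -0.034, 0], 0],
  [[0, 0, 0], 0],
])

```text
t: 2.65
tool_pos: [0.524, -0.2141, 0.4021]
tool_rot: [-0.443, -3.108, 0.0]
contact_force: [-0.2, 0.7, 0.4]
opening: -0.0
grip_force: 0.0
```

```bash
cat >> h.py <<'E'
from station import ctrl,vision
from scipy.spatial.transform import Rotation as Ro
def where():
    o=ctrl.get_obs();y=-.279;C,s=np.cos(y),np.sin(y);d=np.array(o["tool_pos"])-[.564,-.078,0]
    R=Ro.from_rotvec(o["tool_rot"]).as_matrix();f=np.array(o["contact_force"])
    print("t",round(float(o["t"]),2),"case xyz",round(C*d[0]+s*d[1],4),round(-s*d[0]+C*d[1],4),"tip z",round(d[2]-ctrl.finger_overhang,4),"oh",ctrl.finger_overhang,"yerr",round(float(np.arctan2(R[1,1],R[0,1])-(np.pi/2+y)),4),"zax",R[:,2].round(3),"F",round(C*f[0]+s*f[1],1),round(-s*f[0]+C*f[1],1),round(f[2],1),"op",o["opening"])
E
python3 -c "from h import *;where()"
```

```text
t 2.65 case xyz -0.001 -0.1418 tip z 0.3295 oh 0.0726 yerr -0.0044 zax [-0.002  0.    -1.   ] F -0.4 0.6 0.4 op -4.195269236386712e-05
```

Call:
drive_tool([
  [[0, 0, 0.03], 0],
  [[0, 0, 0.03], 0],
  [[0, 0, 0.03], 0],
  [[0, 0, 0.03], 0],
  [[0, 0, 0.03], 0],
  [[0, 0, 0.03], 0],
  [[0, 0, 0.03], 0],
  [[0, 0, 0], 0],
])

```text
t: 3.45
tool_pos: [0.5207, -0.2081, 0.1885]
tool_rot: [-0.434, -3.102, -0.006]
contact_force: [-0.1, 0.1, -0.0]
opening: -0.0001
grip_force: 0.0
```

```bash
python3 - <<'E'
from h import *
where();v=vision.get_image("scene");t=vision.get_image("top")
cv2.imwrite("pics/b.png",np.hstack([cv2.resize(v["image"][80:300,90:330],None,fx=1.65,fy=1.65),cv2.resize(t["image"][80:300,190:430],None,fx=1.65,fy=1.65)]))
E
```

```text
t 3.45 case xyz -0.0058 -0.1369 tip z 0.1159 oh 0.0726 yerr 0.0007 zax [-0.009  0.005 -1.   ] F -0.1 0.1 -0.0 op -0.00012520205369035843
```

View pics/b.png

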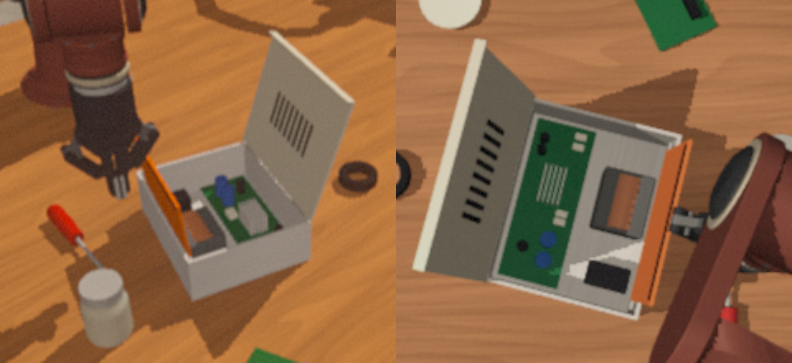

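The fingertip is just right of the guard, between the jar and the screwdriver, but the knuckles stick out along the pushing direction. I'll back off and turn the tool a quarter turn so they lie along the hinge.

```bash
python3 -c "from h import *;print(np.round(ctrl.get_obs()['q'],3))"
```

```text
[-0.513  0.002  1.854  0.     1.286 -1.806]
```

Call:
drive_tool([
  [[0, -0.02, -0.02], 0],
  [[0, -0.02, -0.02], 0],
])

```text
t: 3.75
tool_pos: [0.5131, -0.2488, 0.2366]
tool_rot: [0.434, 3.109, -0.001]
contact_force: [0.3, -0.5, 0.7]
opening: 0.0002
grip_force: 0.0
```

Call:
drive_tool([
  [[0, 0, 0], 0.143],
  [[0, 0, 0], 0.143],
  [[0, 0, 0], 0.143],
  [[0, 0, 0], 0.143],
  [[0, 0, 0], 0.143],
  [[0, 0, 0], 0.143],
  [[0, 0, 0], 0.143],
  [[0, 0, 0], 0.143],
  [[0, 0, 0], 0.143],
  [[0, 0, 0], 0.143],
])

```text
t: 4.75
tool_pos: [0.5135, -0.2491, 0.2373]
tool_rot: [2.372, 2.053, 0.002]
contact_force: [0.9, -0.3, 0.5]
opening: -0.0001
grip_force: 0.0
```

Call:
drive_tool([
  [[0, 0, 0.02], 0.141],
  [[0, 0, 0.02], 0],
  [[0, 0, 0], 0],
])

```text
t: 5.05
tool_pos: [0.5121, -0.2482, 0.1936]
tool_rot: [-2.507, -1.89, 0.001]
contact_force: [-0.5, 0.3, 0.3]
opening: 0.0001
grip_force: 0.0
```

```bash
python3 -c "from h import *;where()"
```

```text
t 5.05 case xyz -0.003 -0.1779 tip z 0.121 oh 0.0726 yerr -1.5705 zax [-0.001  0.001 -1.   ] F -0.5 0.1 0.3 op 5.481654857936195e-05
```

Call:
drive_tool([
  [[0.012, 0, 0], 0],
  [[0.012, 0, 0], 0],
  [[0.012, 0, 0], 0],
  [[0.012, 0, 0], 0],
  [[0.012, 0, 0], 0],
  [[0.012, 0, 0], 0],
  [[0.012, 0, 0], 0],
  [[0.012, 0, 0], 0],
  [[0.012, 0, 0], 0],
  [[0.012, 0, 0], 0],
])

```text
t: 6.05
tool_pos: [0.5457, -0.1324, 0.1937]
tool_rot: [-2.509, -1.891, 0.001]
contact_force: [-0.1, -0.5, 0.2]
opening: 0.0003
grip_force: 0.5
```

```bash
python3 - <<'E'
from h import *
where();v=vision.get_image("scene");t=vision.get_image("top")
cv2.imwrite("pics/c.png",np.hstack([cv2.resize(v["image"][80:300,90:330],None,fx=1.65,fy=1.65),cv2.resize(t["image"][80:300,190:430],None,fx=1.65,fy=1.65)]))
E
```

```text
t 6.05 case xyz -0.0026 -0.0573 tip z 0.1211 oh 0.0726 yerr -1.5709 zax [-0. -0. -1.] F -0.0 -0.5 0.2 op 0.0003128414638700553
```

View pics/c.png

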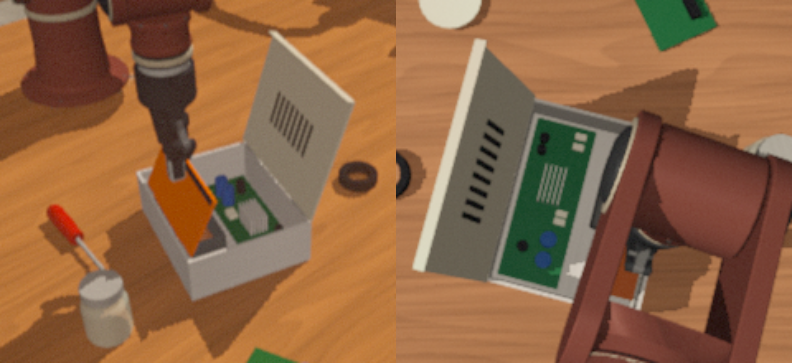

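The guard is past vertical, with the fingertips on its outer face at (178,172) in the left crop. Next I follow the arc down.

Call:
drive_tool([
  [[0.009, 0, 0.003], 0],
  [[0.009, 0, 0.007], 0],
  [[0.008, 0, 0.01], 0],
  [[0.006, 0, 0.011], 0],
  [[0.004, 0, 0.0115], 0],
  [[0.001, 0, 0.011], 0],
  [[0, 0, 0.004], 0],
  [[0, 0, 0.002], 0],
  [[0, 0, 0], 0],
])

```text
t: 7.05
tool_pos: [0.5555, -0.0979, 0.134]
tool_rot: [-2.509, -1.89, 0.001]
contact_force: [-0.7, -0.8, 0.3]
opening: 0.0005
grip_force: 0.0
```

```bash
python3 -c "from h import *;where()"
```

```text
t 7.05 case xyz -0.0027 -0.0215 tip z 0.0614 oh 0.0726 yerr -1.5711 zax [-0.001  0.    -1.   ] F -0.5 -1.0 0.3 op 0.0004836487217947752
```

Call:
drive_tool([
  [[0, 0, 0.001], 0],
  [[0, 0, 0.001], 0],
  [[0, 0, 0], 0],
  [[0, 0, 0], 0],
])

```text
t: 7.45
tool_pos: [0.5559, -0.0979, 0.1327]
tool_rot: [2.508, 1.891, 0.0]
contact_force: [0.1, -0.7, -0.3]
opening: 0.0
grip_force: 0.3
```

Call:
drive_tool([
  [[0, 0, 0.001], 0],
  [[0, 0, 0], 0],
  [[0, 0, 0], 0],
])

```text
t: 7.75
tool_pos: [0.556, -0.0979, 0.1326]
tool_rot: [2.508, 1.891, -0.0]
contact_force: [-2.1, 0.5, 6.2]
opening: 0.0
grip_force: 2.8
```

The tip reached the stop height (0.060) with 6 N, so the guard is flat. Now up and over to the far side of the cover.

Call:
drive_tool([
  [[0, 0, -0.01], 0],
  [[0, 0, -0.025], 0],
  [[0, 0, -0.03], 0],
  [[0, 0, -0.03], 0],
  [[0, 0, -0.03], 0],
  [[0, 0, -0.03], 0],
  [[0, 0, -0.03], 0],
  [[0, 0, -0.03], 0],
  [[0, 0, -0.025], 0],
  [[0, 0, 0], 0],
])

```text
t: 8.75
tool_pos: [0.5569, -0.098, 0.3771]
tool_rot: [2.503, 1.887, 0.008]
contact_force: [-0.7, 0.0, 0.4]
opening: -0.0
grip_force: 0.0
```

Call:
drive_tool([
  [[0.025, 0, 0], 0],
  [[0.025, 0, 0], 0],
  [[0.025, 0, 0], 0],
  [[0.025, 0, 0], 0],
  [[0.025, 0, 0], 0],
  [[0.025, 0, 0], 0],
  [[0.025, 0, 0], 0],
  [[0.025, 0, 0], 0],
  [[0.007, 0, 0], 0],
  [[0, 0, 0], 0],
])

```text
t: 9.75
tool_pos: [0.6125, 0.1019, 0.3702]
tool_rot: [-2.507, -1.892, 0.003]
contact_force: [0.0, -0.7, 0.6]
opening: -0.0001
grip_force: 0.0
```

```bash
python3 - <<'E'
from h import *
where();v=vision.get_image("scene");t=vision.get_image("top")
cv2.imwrite("pics/d.png",np.hstack([cv2.resize(v["image"][80:300,90:330],None,fx=1.65,fy=1.65),cv2.resize(t["image"][80:300,190:430],None,fx=1.65,fy=1.65)]))
E
```

```text
t 9.75 case xyz -0.0029 0.1863 tip z 0.2976 oh 0.0726 yerr -1.5693 zax [-0.002 -0.    -1.   ] F 0.2 -0.7 0.6 op -0.00010414907485390589
```

View pics/d.png

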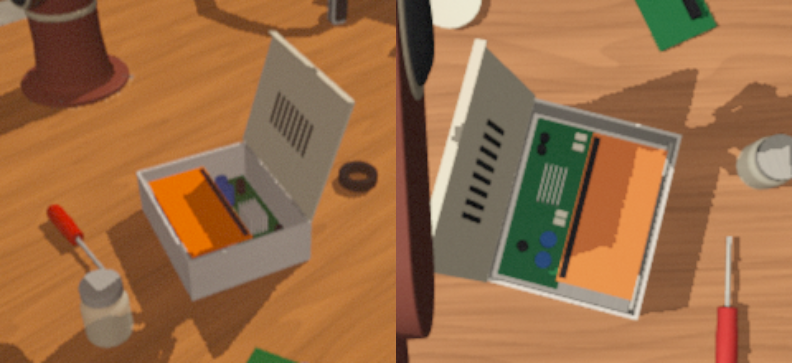

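The guard lies flat in the tray (orange at (600,215), right crop), with the jar and screwdriver untouched. I descend behind the cover and push.

Call:
drive_tool([
  [[0, 0, 0.025], 0],
  [[0, 0, 0.025], 0],
  [[0, 0, 0.022], 0],
  [[0, 0, 0], 0],
  [[-0.012, 0, 0], 0],
  [[-0.012, 0, 0], 0],
  [[-0.008, 0, 0], 0],
  [[-0.008, 0, 0], 0],
  [[-0.008, 0, 0], 0],
  [[-0.008, 0, 0], 0],
])

```text
t: 10.85
tool_pos: [0.5975, 0.0469, 0.3003]
tool_rot: [2.508, 1.891, 0.002]
contact_force: [1.0, 2.7, 3.6]
opening: 0.0003
grip_force: 1.8
```

```bash
python3 -c "from h import *;where()"
```

```text
t 10.85 case xyz -0.0022 0.1293 tip z 0.2277 oh 0.0726 yerr -1.5707 zax [ 0.002  0.    -1.   ] F 0.3 2.9 3.6 op 0.00025323369037127415
```

Call:
drive_tool([
  [[-0.01, 0, 0], 0],
  [[-0.009, 0, 0], 0],
  [[-0.009, 0, 0], 0],
  [[-0.009, 0, 0.0005], 0],
  [[-0.009, 0, 0.0007], 0],
  [[-0.009, 0, 0.001], 0],
  [[-0.0087, 0, 0.002], 0],
  [[-0.0087, 0, 0.0022], 0],
  [[-0.0087, 0, 0.0025], 0],
  [[0, 0, 0], 0],
])

```text
t: 11.85
tool_pos: [0.5744, -0.0319, 0.2895]
tool_rot: [2.51, 1.889, -0.003]
contact_force: [0.7, -1.0, -0.0]
opening: -0.0
grip_force: 0.0
```

```bash
python3 -c "from h import *;where()"
```

```text
t 11.85 case xyz -0.0027 0.0472 tip z 0.2169 oh 0.0726 yerr -1.5721 zax [-0.002 -0.001 -1.   ] F 0.9 -0.7 -0.0 op -4.812994472001277e-05
```

Call:
drive_tool([
  [[-0.0082, 0, 0.0037], 0],
  [[-0.0082, 0, 0.0037], 0],
  [[-0.0082, 0, 0.0037], 0],
])

```text
t: 12.15
tool_pos: [0.568, -0.0546, 0.2789]
tool_rot: [-2.508, -1.891, -0.0]
contact_force: [0.2, 2.6, -1.1]
opening: -0.0001
grip_force: 1.2
```

```bash
python3 - <<'E'
from h import *
where();v=vision.get_image("scene");t=vision.get_image("top")
cv2.imwrite("pics/e.png",np.hstack([cv2.resize(v["image"][80:300,90:330],None,fx=1.65,fy=1.65),cv2.resize(t["image"][80:300,190:430],None,fx=1.65,fy=1.65)]))
E
```

```text
t 12.15 case xyz -0.0026 0.0236 tip z 0.2063 oh 0.0726 yerr -1.5705 zax [-0.  0. -1.] F -0.5 2.6 -1.1 op -6.901319162316625e-05
```

View pics/e.png

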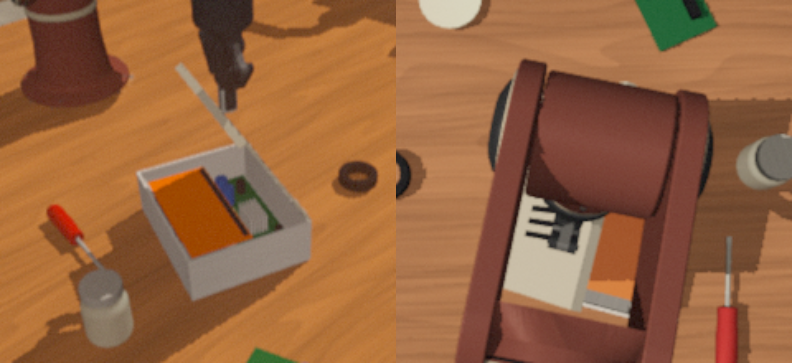

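The cover is past vertical and following, with the fingertips on its outer face near the slots. Continuing the arc.

Call:
drive_tool([
  [[-0.0075, 0, 0.0048], 0],
  [[-0.0075, 0, 0.0048], 0],
  [[-0.0073, 0, 0.0052], 0],
  [[-0.0065, 0, 0.0062], 0],
  [[-0.0064, 0, 0.0063], 0],
  [[-0.0063, 0, 0.0063], 0],
  [[-0.0055, 0, 0.0073], 0],
  [[-0.0053, 0, 0.0073], 0],
  [[-0.005, 0, 0.0075], 0],
])

```text
t: 13.15
tool_pos: [0.5523, -0.1098, 0.2231]
tool_rot: [2.509, 1.891, -0.0]
contact_force: [-0.5, 1.0, 1.5]
opening: 0.0001
grip_force: 0.9
```

```bash
python3 -c "from h import *;where()"
```

```text
t 13.15 case xyz -0.0025 -0.0338 tip z 0.1505 oh 0.0726 yerr -1.5709 zax [-0. -0. -1.] F -0.7 0.9 1.5 op 6.864388047542544e-05
```

Call:
drive_tool([
  [[-0.004, 0, 0.008], 0],
  [[-0.004, 0, 0.008], 0],
  [[-0.0035, 0, 0.008], 0],
  [[-0.0025, 0, 0.0085], 0],
  [[-0.0025, 0, 0.0085], 0],
  [[-0.002, 0, 0.009], 0],
  [[-0.001, 0, 0.009], 0],
  [[-0.001, 0, 0.008], 0],
  [[0, 0, 0.005], 0],
  [[0, 0, 0.001], 0],
])

```text
t: 14.15
tool_pos: [0.5464, -0.1288, 0.1497]
tool_rot: [-2.508, -1.89, 0.001]
contact_force: [-0.4, -0.4, 0.5]
opening: -0.0001
grip_force: 0.4
```

Call:
drive_tool([
  [[0, 0, 0.001], 0],
  [[0, 0, 0.001], 0],
  [[0, 0, 0.001], 0],
  [[0, 0, 0], 0],
])

```text
t: 14.55
tool_pos: [0.5468, -0.1288, 0.1477]
tool_rot: [-2.509, -1.891, -0.0]
contact_force: [0.0, 1.0, 1.3]
opening: 0.0
grip_force: 0.3
```

```bash
python3 -c "from h import *;where()"
```

```text
t 14.55 case xyz -0.0025 -0.0536 tip z 0.0751 oh 0.0726 yerr -1.5707 zax [ 0.  0. -1.] F -0.3 1.0 1.3 op 3.2364644041924965e-05
```

Tip at 0.075 with little force so far, so I press on to the stop.

Call:
drive_tool([
  [[0, 0, 0.001], 0],
  [[0, 0, 0], 0],
  [[0, 0, 0], 0],
])

```text
t: 14.85
tool_pos: [0.5469, -0.1288, 0.1476]
tool_rot: [-2.508, -1.891, -0.0]
contact_force: [-3.1, 0.3, 4.5]
opening: -0.0001
grip_force: 2.8
```

Call:
drive_tool([
  [[0, 0, 0.001], 0],
  [[0, 0, 0], 0],
  [[0, 0, 0], 0],
])

```text
t: 15.15
tool_pos: [0.547, -0.1289, 0.1475]
tool_rot: [-2.508, -1.891, 0.0]
contact_force: [-5.0, 2.2, 9.7]
opening: -0.0002
grip_force: 5.2
```

The force climbs without motion, well above the hinge friction, so it is at the stop. Retreating up and away.

Call:
drive_tool([
  [[0, 0, -0.01], 0],
  [[0, 0, -0.03], 0],
  [[0, 0, -0.04], 0],
  [[0, 0, -0.04], 0],
  [[0, 0, -0.04], 0],
  [[0, 0, -0.04], 0],
  [[0, 0, 0], 0],
])

```text
t: 15.85
tool_pos: [0.5489, -0.1297, 0.3542]
tool_rot: [2.499, 1.884, 0.012]
contact_force: [1.1, 0.1, 0.7]
opening: -0.0
grip_force: 0.0
```

Call:
drive_tool([
  [[0.03, -0.02, 0], 0],
  [[0.03, -0.02, 0], 0],
  [[0.03, -0.02, 0], 0],
  [[0.03, -0.02, 0], 0],
  [[0.03, -0.02, 0], 0],
  [[0.03, -0.02, 0], 0],
  [[0.03, -0.02, 0], 0],
  [[0.03, -0.02, 0], 0],
  [[0.03, -0.02, 0], 0],
  [[0, 0, 0], 0],
])

```text
t: 16.85
tool_pos: [0.4467, 0.183, 0.3452]
tool_rot: [-2.503, -1.897, -0.0]
contact_force: [0.9, -1.4, 1.0]
opening: -0.0002
grip_force: 0.0
```

```bash
python3 - <<'E'
from h import *
where();v=vision.get_image("scene");t=vision.get_image("top")
cv2.imwrite("pics/f.png",np.hstack([cv2.resize(v["image"][80:300,90:330],None,fx=1.65,fy=1.65),cv2.resize(t["image"][80:300,190:430],None,fx=1.65,fy=1.65)]))
E
```

```text
t 16.85 case xyz -0.1846 0.2186 tip z 0.2726 oh 0.0726 yerr -1.5656 zax [-0.001  0.001 -1.   ] F 1.2 -1.1 1.0 op -0.000173990540265072
```

View pics/f.png

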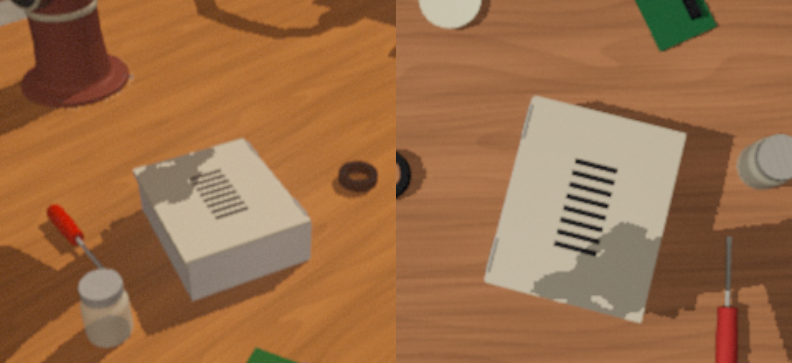

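The cover lies flush on the tray, and the jar, screwdriver and tape are where they were. The hand is clear, so I hand it in.

```bash
python3 -c "from station import ctrl;print(ctrl.finish_job())"
```

```text
the job is handed in; nothing more can be done
None
```

I folded the guard flat, then shut the cover over it by pushing only; the jar, screwdriver and tape look unmoved in the last pictures, the hand is clear, and the job was handed in at about 17 s.

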